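# Load the headspace autosampler: jars into carriers, carriers into the indexed turntable

## Task

Load the run: first stand every sample jar (two or three of them) in a carrier of its own on the bench. Then, in order from the shortest jar to the tallest, set each carrier with its jar fully home in the turntable's nest at the load position and then push the turntable clockwise (seen from above) exactly one stop so that the jar comes to rest at the next position and an empty nest comes to the load position. Index once after the last jar too, never turn the table backwards, and leave the wash bottle and the beaker alone.

Things in the scene. Friction and masses are not known exactly. Their poses are not given: they have to be found in the camera images.
- jar_short: closed cylindrical amber glass jar with white lid, the shortest (the blank), loaded first: 54 mm diameter, 42 mm high over all, straight side; origin at the centre of its underside, z up along its axis
- jar_medium: closed cylindrical amber glass jar with white lid, the middle height (the sample), loaded after the short one; absent (None) in some runs: 54 mm diameter, 51 mm high over all, straight side; origin at the centre of its underside, z up along its axis
- jar_tall: closed cylindrical amber glass jar with white lid, the tallest (the standard), loaded last; absent (None) in some runs: 54 mm diameter, 60 mm high over all, straight side; origin at the centre of its underside, z up along its axis
- carrier1: open square aluminium carrier, one of three alike: 68 x 68 mm outside, 24 mm high, walls 4 mm, floor 6 mm thick, inside 60 x 60 mm; origin at the centre of its underside, x and y along its sides. A jar stands in it with 3 mm play each side; gripped across its outer sides it lifts both together. A spare carrier stays on the bench
- carrier2: open square aluminium carrier, one of three alike: 68 x 68 mm outside, 24 mm high, walls 4 mm, floor 6 mm thick, inside 60 x 60 mm; origin at the centre of its underside, x and y along its sides. A jar stands in it with 3 mm play each side; gripped across its outer sides it lifts both together. A spare carrier stays on the bench
- carrier3: open square aluminium carrier, one of three alike: 68 x 68 mm outside, 24 mm high, walls 4 mm, floor 6 mm thick, inside 60 x 60 mm; origin at the centre of its underside, x and y along its sides. A jar stands in it with 3 mm play each side; gripped across its outer sides it lifts both together. A spare carrier stays on the bench
- carousel (a joint): angle of the autosampler's turntable, rad; grows as it turns clockwise seen from above (the way to index). Six stops at multiples of pi/3; starts at or near 0. A sprung cam holds the stops: about 3 to 7 N at a push post turns it; once past half way (30 degrees) and let go it settles by itself in the next stop
- axis (a point): centre of the turntable's top (aluminium disc, radius 185 mm, 50 mm above the bench, on a white base of radius 190 mm). Fixed; z up, x points from the load position across the axis to the far side, y towards the instrument tower: 270 mm high, its face 215 mm from the axis; its head overhangs the disc to 140 mm from the axis, 150 mm above the bench
- load (a point): load position: centre of the nest floor there, 130 mm from the axis, towards the robot; a blue block 30 mm high on the base's edge marks it. Fixed, axes as axis. The disc has six square nests 60 degrees apart on a circle of radius 130 mm, inside 74 x 74 mm, rims 6 mm high and 4 mm thick, sides radial and tangential: 3 mm play each side for a carrier
- next (a point): next position, one stop (60 degrees clockwise seen from above) on from the load position: centre of the nest floor there. Fixed
- post (a point): top centre of one of the turntable's six upright black push posts: 16 mm diameter, 55 mm high above the disc, on a circle of radius 170 mm, one midway between each two nests, so at a stop there are posts 30 degrees either side of the load position. This one turns with the table; with the joint at 0 it stands 30 degrees short of the load position (it follows the nest there)
- wash_bottle: bystander: white wash bottle, 64 mm diameter, 160 mm high; origin at its underside; leave alone
- beaker: bystander: glass beaker, 70 mm diameter, 85 mm high; origin at its underside; leave alone
There are look-alikes about, which are no part of the job. What is shaped like the carrier3 but green or yellow is not meant.

How it is judged:
By the outcome, as a careful person would: the job done as asked, in the order asked, and still so for the second after the job is handed in, with the robot touching nothing.
Of jar_medium, jar_tall only 1 to 2 are there at a start; the rules pass over those that are not, and their reading is None.
At some moment in a run one of jar_short, jar_medium, jar_tall, carrier1, carrier2, carrier3 may be knocked a few centimetres aside while the robot is not near it.
It also fails if it takes over 210 s, if anything falls off the work surface, if the arm or the gripper's body presses on something with over 40 N, if the wrist force passes 120 N, or if a joint passes its speed limit or range.

## Robot

A 6-joint arm with a two-finger parallel gripper is mounted at the origin on the work surface. World frame = base frame: x ahead of the robot, y to its left, z up, the work surface at z = 0. Lengths are in m, angles in degrees, forces in N, time in s.
With the tool pointing down it reaches from about 0.35 to 0.875 m from the base axis. Payload 4.2 kg.
Tool frame: the origin (TCP) lies where the fingers leave the gripper's body, on its centre line; the fingertips stand 70 mm ahead of it and the grasp point (between the pads) lies 51 mm ahead of it; z points along the fingers, y is the direction in which the jaws open and shut (so a half turn about z gives the same grasp; the last joint's range is limited). The gripper opens to 87 mm and grips with 3 to 60 N. Pads are 19 mm wide; open, the fingers measure 117 mm over their backs; the gripper's body (75 mm by 190 mm) begins 51 mm behind the grasp point.
Start: joints at [86.436, 22.042, 0.453, 0, -68.411, -14.817], TCP at [0.197, 0.593, 0.292] pointing down, gripper open.
Joint ranges: [-179.83, 179.83], [-69.29, 118.12], [-61.27, 80.66], [-181.25, 117.63], [-171.15, -9.14], [-177.46, 177.46]. Speed limits (degrees/s): [159.86, 159.86, 180, 180, 180, 180].

## Interface

Orientations are given as a 3x3 rotation matrix whose columns are the frame's x, y, z axes.
In Python, from station import sense, capture, camera_model, finish_job gives the robot as it stands.
- The arm moves only by the shell command python3 -m inch 'ROWS'. ROWS is JSON, a list of rows, each an object with "hand": the closure, from 0 (fully open) to 1 (shut); "slide": the shift along the world's x, y, z in cm, a list of three; "yaw": the turn about the world's z in rad. A call has 1 to 10 rows; each row is the pose to reach, as a shift and turn from the pose commanded when the call began; what a row does not reach only later rows make up. A row lasts 1/8 s, in which the tool goes at most 62.5 mm and 10.7 degrees, less where a joint would pass 70% of its speed; a pose out of reach is approached as far as the arm can. A call with a gripper value outside its range is refused whole. The fingers move at their own pace and stop on an object; the grip force is fixed at half the most. Time passes only in rows, so rows that repeat a pose let the fingers close. It gives the time, the measured TCP pose, the force and the opening at its end, in the units of the state.
- sense(): the state, without advancing time (a new reading comes with each control period).
- capture(name): name is "side" or "top" or "wrist"; returns the picture (384x512x3 uint8, blue, green, red); there is no depth.
- camera_model(name): a dict with "mtx" (3x3 intrinsics, pixels), "k1" (the pictures are not rectified: a ray, as slopes to the right and down, at radius r is drawn at 1 + k1 r^2 times it, then the intrinsics apply), "xyz" and "orientation" of the camera in the world; the wrist camera has in their place "tool_from_camera" (4x4, takes a point from camera to tool coordinates, whose origin is the TCP and whose axes are the flange's). Camera axes: x right, y up, looking along -z (the intrinsics and any distortion apply to the point x, -y, -z); pixel columns grow to the right and rows downward; lengths in m; the calibration is good to about 2 mm. A picture is of the moment at which its call begins: read the wrist's pose just before it. camera_model takes no time and is no camera call.
- finish_job(): hands the job in, once; it reports no verdict.
The state is a dict: "time_s": time; "joints": joint angles; "joint_velocities": joint speeds; "effort": joint torques, N m; "tcp_pos": TCP position; "ee_rot": TCP orientation; "wrist_force": force on the tool from outside, world axes, zero at the start; "moment": the same for the moment, N m; "gripper_width": opening from 0.0 (shut) to 1.0 (fully open).
Only numpy, scipy, OpenCV 4.12 (cv2) and the standard library are available. Lean on these libraries where they do the work, as an engineer would, in place of code of your own. Each camera call takes 0.05 s, during which the arm holds its last target. There are 200 camera calls.

## Working session

There is one attempt and no reset: what is moved stays moved. The work goes in short steps, Python scripts to look and compute and a shell command to move; the robot and the scene stay as the last step left them, time stands still between calls to the robot, and variables do not carry over. Pictures are saved under pics/ and viewed, about 12 in all and at most 16, crops included, and the job is handed in when it is done.

```bash
mkdir -p pics; ls; python3 - <<'E'
from station import *
import cv2,numpy as np
np.set_printoptions(precision=4,suppress=True)
s=sense();print(s['time_s'],s['tcp_pos'],s['ee_rot'],s['gripper_width'])
for n in("side","top","wrist"):
    cv2.imwrite(f"pics/{n}0.png",capture(n)); print(n,camera_model(n))
E
```

```text
pics
0.0 [0.1969 0.5927 0.2912] [[ 0.9489 -0.3155 -0.0006]
 [-0.3155 -0.9489 -0.0021]
 [ 0.0001  0.0021 -1.    ]] 0.9980401422747415
side {'mtx': array([[428.631 ,   0.    , 261.3767],
       [  0.    , 428.631 , 184.7422],
       [  0.    ,   0.    ,   1.    ]]), 'k1': 0.022395269278131725, 'xyz': array([ 0.3574, -0.9456,  0.8399]), 'orientation': array([[ 0.9902,  0.0726, -0.1192],
       [-0.1384,  0.6191, -0.773 ],
       [ 0.0177,  0.7819,  0.6231]])}
top {'mtx': array([[370.4413,   0.    , 257.6311],
       [  0.    , 370.4413, 192.2652],
       [  0.    ,   0.    ,   1.    ]]), 'k1': 0.0003814378444505212, 'xyz': array([ 0.275 , -0.0181,  1.2253]), 'orientation': array([[-0.0111,  0.9747, -0.2233],
       [-0.9999, -0.0098,  0.007 ],
       [ 0.0047,  0.2234,  0.9747]])}
wrist {'mtx': array([[330.3199,   0.    , 252.528 ],
       [  0.    , 330.3199, 185.3438],
       [  0.    ,   0.    ,   1.    ]]), 'k1': -0.08282141203264548, 'tool_from_camera': array([[-0.0007,  0.96  ,  0.2801,  0.0773],
       [ 1.    ,  0.0007,  0.0001,  0.0002],
       [-0.0001,  0.2801, -0.96  , -0.0924],
       [ 0.    ,  0.    ,  0.    ,  1.    ]])}
```

View pics/top0.png

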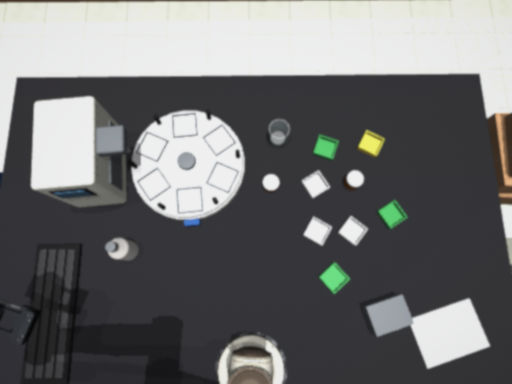

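View pics/side0.png

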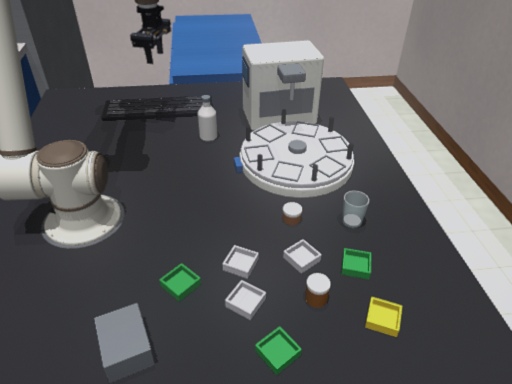

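```bash
cat > h.py <<'E'
from station import *
import cv2,numpy as np
np.set_printoptions(precision=4,suppress=True)
def ray(n,uv,s=None):
    m=camera_model(n);K=m['mtx'];uv=np.atleast_2d(np.asarray(uv,float))
    d=np.c_[(uv[:,0]-K[0,2])/K[0,0],(uv[:,1]-K[1,2])/K[1,1]]
    p=d.copy()
    for _ in range(8): p=d/(1+m['k1']*(p**2).sum(1))[:,None]
    v=np.c_[p[:,0],-p[:,1],-np.ones(len(p))]
    if n=='wrist':
        s=s or sense();T=m['tool_from_camera'];R=np.asarray(s['ee_rot'])
        return np.asarray(s['tcp_pos'])+R@T[:3,3], v@(R@T[:3,:3]).T
    return m['xyz'],v@m['orientation'].T
def plane(n,uv,z,s=None):
    o,v=ray(n,uv,s);return o+v*((z-o[2])/v[:,2])[:,None]
def proj(n,P,s=None):
    m=camera_model(n);P=np.atleast_2d(P)
    if n=='wrist':
        s=s or sense();T=m['tool_from_camera'];R=np.asarray(s['ee_rot']);o=np.asarray(s['tcp_pos'])+R@T[:3,3];R=R@T[:3,:3]
    else:o,R=m['xyz'],m['orientation']
    c=(P-o)@R;a=np.c_[c[:,0],-c[:,1]]/-c[:,2:];a*=1+m['k1']*(a**2).sum(1)[:,None]
    return a@m['mtx'][:2,:2].T+m['mtx'][:2,2]
def tri(uv1,n1,uv2,n2):
    o,v=ray(n1,uv1);p,w=ray(n2,uv2);A=np.c_[v[0],-w[0]]
    t=np.linalg.lstsq(A,p-o,rcond=None)[0];a=o+v[0]*t[0];b=p+w[0]*t[1]
    return (a+b)/2,np.linalg.norm(a-b)
def sat(im): 
    h=cv2.cvtColor(im,cv2.COLOR_BGR2HSV);return h
def blobs(im,thr=110,smax=60,amin=40,amax=3000):
    h=sat(im);m=((h[...,2]>thr)&(h[...,1]<smax)).astype(np.uint8)
    c,_=cv2.findContours(m,cv2.RETR_EXTERNAL,cv2.CHAIN_APPROX_NONE)
    return [x for x in c if amin<cv2.contourArea(x)<amax]
E
python3 - <<'E'
from h import *
for n in('top','side'):
    im=cv2.imread(f'pics/{n}0.png')
    for c in blobs(im):
        r=cv2.minAreaRect(c);p=plane(n,c[:,0]+0.0,0.024);q=cv2.minAreaRect((p[:,:2]*1000).astype(np.float32))
        print(n,np.round(r[0],1),'A',cv2.contourArea(c),'rect@24mm',np.round(q[0],0),np.round(q[1],0),round(q[2],1))
im=cv2.imread('pics/top0.png')
cv2.imwrite('pics/tt.png',cv2.resize(im[95:240,100:260],None,fx=5,fy=5,interpolation=cv2.INTER_CUBIC)[:600*2])
cv2.imwrite('pics/tt.png',cv2.resize(im[95:235,115:255],None,fx=4.2,fy=4.2,interpolation=cv2.INTER_CUBIC))
h=sat(im);m=((h[...,0]>100)&(h[...,0]<130)&(h[...,1]>150)&(h[...,2]>90)).astype(np.uint8)
ys,xs=np.nonzero(m[200:240,150:230]);print('blue',xs.mean()+150,ys.mean()+200,xs.min()+150,xs.max()+150,ys.min()+200,ys.max()+200)
for c in blobs(im,80,80,3000,60000):
    print(cv2.contourArea(c),cv2.boundingRect(c))
E
```

```text
top [250.  380.5] A 73.5 rect@24mm [-25.   2.] [60. 14.] 89.3
top [251.  359.5] A 2283.5 rect@24mm [34. -1.] [204. 132.] 89.3
top [117.8 248.3] A 375.5 rect@24mm [371. 424.] [75. 67.] 46.6
top [352.8 230.4] A 484.5 rect@24mm [ 420. -335.] [74. 75.] 50.8
top [317.4 230.5] A 482.0 rect@24mm [ 421. -220.] [74. 75.] 59.3
top [505.5 234. ] A 369.0 rect@24mm [ 407. -832.] [ 36. 198.] 80.6
top [270.5 182. ] A 223.5 rect@24mm [585. -70.] [57. 55.] 89.4
top [355.3 178.3] A 228.5 rect@24mm [ 595. -355.] [59. 60.] 43.9
top [315.4 183.7] A 447.0 rect@24mm [ 578. -220.] [75. 75.] 30.4
top [278. 137.] A 133.0 rect@24mm [745. -99.] [48. 44.] 89.5
side [120.  334.9] A 2274.0 rect@24mm [ 150. -395.] [ 93. 125.] 17.2
side [244.2 297.8] A 880.5 rect@24mm [ 418. -341.] [82. 76.] 51.1
side [317.8 282.8] A 389.5 rect@24mm [ 596. -320.] [59. 60.] 26.3
side [239.2 260.1] A 710.0 rect@24mm [ 418. -226.] [88. 75.] 61.0
side [301.7 254.7] A 718.0 rect@24mm [ 576. -228.] [84. 81.] 30.6
side [292.  209.5] A 225.0 rect@24mm [585. -55.] [65. 52.] 79.8
side [ 82.4 224.4] A 2090.0 rect@24mm [ 14. -41.] [203. 179.] 26.8
side [356. 208.] A 620.5 rect@24mm [771. -69.] [155.  70.] 73.4
side [206.5 121.5] A 503.5 rect@24mm [364. 474.] [275.  65.] 88.6
side [14.5 75.5] A 2415.0 rect@24mm [-570. 1211.] [  86. 1850.] 19.0
blue 191.76923076923077 222.64102564102564 184 199 220 225
4909.5 (366, 294, 125, 76)
9883.0 (131, 109, 115, 112)
8447.5 (30, 95, 96, 112)
40717.0 (0, 0, 512, 173)
```

View pics/tt.png

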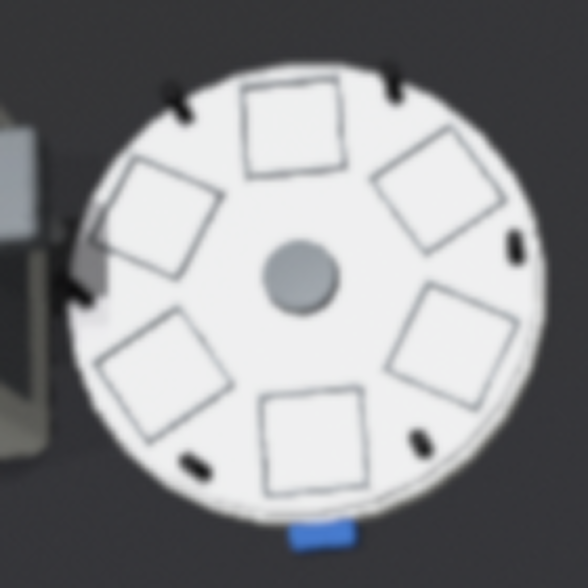

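```bash
python3 - <<'E'
from h import *
print(tri((270.5,182),'top',(292,209.5),'side'),tri((355.3,178.3),'top',(317.8,282.8),'side'))
im=cv2.imread('pics/top0.png')
f=lambda x,y:((x+.5)/4.2-.5+115,(y+.5)/4.2-.5+95)
sq=[[(258,397),(360,387),(368,487),(267,496)],[(241,88),(337,77),(347,167),(248,178)],[(372,180),(450,128),(504,203),(427,254)],[(430,283),(518,321),(476,409),(386,370)],[(178,308),(233,384),(149,442),(95,361)],[(136,157),(223,194),(179,278),(91,238)]]
C=[]
for q in sq:
    P=plane('top',[f(*a) for a in q],0.056)[:,:2];c=P.mean(0);C.append(c)
    print(c,'sides',np.linalg.norm(np.roll(P,-1,0)-P,axis=1))
C=np.array(C);A=np.array([[*(2*c),1] for c in C]);x=np.linalg.lstsq(A,(C**2).sum(1),rcond=None)[0]
ax=x[:2];print('axis',ax,C.mean(0),'r',np.linalg.norm(C-ax,axis=1))
an=np.degrees(np.arctan2(*(C-ax).T[::-1]));print('ang',an,np.mod(an,60))
b=plane('top',[(191.8,222.6)],0.03)[0,:2];print('blue',b,np.degrees(np.arctan2(*(b-ax)[::-1])))
for p in [(422,455),(196,466),(516,262)]:
    P=plane('top',[f(*p)],0.05)[0,:2]; print('post base?',P,np.linalg.norm(P-ax),np.degrees(np.arctan2(*(P-ax)[::-1])))
c=max([c for c in blobs(im,150,60,3000,20000) if 100<c[:,0,0].mean()<260 and c[:,0,0].min()>110],key=cv2.contourArea)
P=plane('top',c[:,0],0.05)[:,:2]
from scipy.optimize import least_squares
r=least_squares(lambda p:np.hypot(*(P-p[:2]).T)-p[2],[*ax,.185],loss='soft_l1',f_scale=.002);print('circle',r.x)
E
```

```text
(array([ 0.5815, -0.0697,  0.0367]), np.float64(0.0006482225722350235)) (array([ 0.5855, -0.3458,  0.0583]), np.float64(0.0008691661923192387))
[0.5205 0.1941] sides [0.0788 0.0789 0.0769 0.0781]
[0.7787 0.218 ] sides [0.0778 0.0783 0.0791 0.0779]
[0.7233 0.1008] sides [0.0757 0.0776 0.0737 0.0768]
[0.5957 0.0882] sides [0.076  0.0773 0.0768 0.0776]
[0.5755 0.3114] sides [0.0766 0.077  0.0789 0.0751]
[0.7039 0.3231] sides [0.0777 0.0764 0.0786 0.0749]
axis [0.6495 0.206 ] [0.6496 0.2059] r [0.1295 0.1298 0.1285 0.1295 0.1288 0.1292]
ang [-174.7511    5.2923  -54.938  -114.5234  125.0737   65.0714] [5.2489 5.2923 5.062  5.4766 5.0737 5.0714]
blue [0.45   0.1882] -174.89308600617332
post base? [0.5102 0.1113] 0.16836900189716295 -145.78525648755084
post base? [0.5034 0.2846] 0.16587621779399256 151.7148004341001
post base? [0.6653 0.0392] 0.16757573533490225 -84.57306513002197
circle [0.646  0.2032 0.1855]
```

```bash
R='x'; python3 -m inch '[{"hand":0,"slide":[10,-30,8],"yaw":0},{"hand":0,"slide":[10,-30,8],"yaw":0},{"hand":0,"slide":[10,-30,8],"yaw":0},{"hand":0,"slide":[10,-30,8],"yaw":0},{"hand":0,"slide":[10,-30,8],"yaw":0},{"hand":0,"slide":[25,-74,12],"yaw":0},{"hand":0,"slide":[25,-74,12],"yaw":0},{"hand":0,"slide":[25,-74,12],"yaw":0},{"hand":0,"slide":[25,-74,12],"yaw":0},{"hand":0,"slide":[25,-74,12],"yaw":0}]'
python3 -m inch '[{"hand":0,"slide":[0,0,0],"yaw":0},{"hand":0,"slide":[0,0,0],"yaw":0},{"hand":0,"slide":[0,0,0],"yaw":0},{"hand":0,"slide":[0,0,0],"yaw":0}]'
python3 - <<'E'
from h import *
s=sense();print(s['joints']);im=capture('wrist');cv2.imwrite('pics/w1.png',im)
E
```

```text
time_s: 1.4
tcp_pos: [0.3931, 0.0091, 0.3975]
ee_rot: [[0.949, -0.315, 0.001], [-0.315, -0.949, 0.001], [0.001, -0.001, -1.0]]
wrist_force: [2.3, 0.7, 0.4]
gripper_width: 0.997
time_s: 1.9
tcp_pos: [0.393, 0.0124, 0.3971]
ee_rot: [[0.95, -0.312, -0.0], [-0.312, -0.95, 0.0], [-0.0, -0.0, -1.0]]
wrist_force: [0.2, -0.1, 1.3]
gripper_width: 0.997
[ 25.7848  -5.3806 -17.587   -0.0042 -77.7946  46.0245]
```

View pics/w1.png

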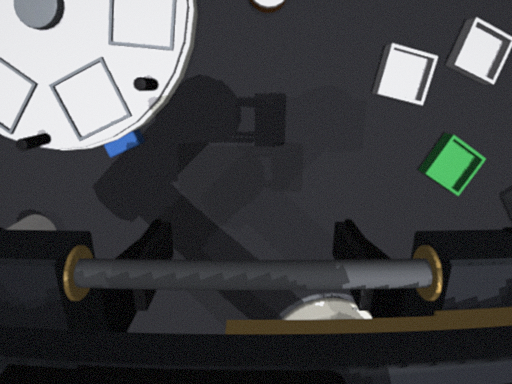

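```bash
python3 -m inch '[{"hand":0,"slide":[5,-18,3],"yaw":0.15},{"hand":0,"slide":[5,-18,3],"yaw":0.3},{"hand":0,"slide":[5,-18,3],"yaw":0.32},{"hand":0,"slide":[5,-18,3],"yaw":0.32},{"hand":0,"slide":[5,-18,3],"yaw":0.32},{"hand":0,"slide":[5,-18,3],"yaw":0.32},{"hand":0,"slide":[5,-18,3],"yaw":0.32},{"hand":0,"slide":[5,-18,3],"yaw":0.32}]'
cat > look.py <<'E'
from h import *
import sys
s=sense();im=capture('wrist');cv2.imwrite(f'pics/{sys.argv[1]}.png',im)
print('tcp',s['tcp_pos'],'jaw',np.degrees(np.arctan2(s['ee_rot'][1][1],s['ee_rot'][0][1])),s['joints'])
for c in blobs(im,130,60,150,20000):
    if c[:,0,1].max()>225 : continue
    b=cv2.boundingRect(c)
    if b[0]==0 or b[1]==0 or b[0]+b[2]==512: continue
    for z in (.024,.042,.060):
        p=(plane('wrist',c[:,0],z,s)[:,:2]*1000).astype(np.float32);q=cv2.minAreaRect(p);e=cv2.minEnclosingCircle(p)
        print(z,np.round(q[0],1),np.round(q[1],1),round(q[2],1),'circ',np.round(e[0],1),round(e[1],1), 'px',b if z==.024 else '')
E
python3 look.py w2
```

```text
time_s: 2.95
tcp_pos: [0.4431, -0.1681, 0.4273]
ee_rot: [[1.0, 0.001, 0.0], [0.001, -1.0, 0.0], [0.0, -0.0, -1.0]]
wrist_force: [0.5, -0.2, 0.2]
gripper_width: 0.997
tcp [ 0.4431 -0.1681  0.4273] jaw -89.948461906184 [ -1.0654   2.9079  -5.3673  -0.0023 -81.7011  91.1173]
0.024 [ 421.6 -221.3] [69.6 69.7] 59.3 circ [ 421.7 -221.6] 47.8 px (257, 127, 62, 59)
0.042 [ 425.2 -219.4] [67.1 67.2] 59.3 circ [ 425.3 -219.7] 46.1 px 
0.06 [ 428.8 -217.5] [64.6 64.6] 59.3 circ [ 428.9 -217.7] 44.3 px 
0.024 [ 421.2 -337. ] [70.3 69.8] 50.8 circ [ 421.8 -337.1] 47.3 px (332, 126, 61, 61)
0.042 [ 424.8 -330.9] [67.8 67.3] 50.8 circ [ 425.3 -330.9] 45.6 px 
0.06 [ 428.4 -324.8] [65.2 64.8] 50.8 circ [ 428.9 -324.8] 43.9 px 
0.024 [585.2 -67.8] [55.8 54.1] 89.0 circ [585.1 -67.9] 28.3 px (162, 23, 40, 41)
0.042 [582.8 -71.4] [53.8 52.1] 89.0 circ [582.7 -71.6] 27.3 px 
0.06 [580.5 -75.1] [51.7 50.2] 89.0 circ [580.4 -75.2] 26.2 px 
0.024 [ 592.5 -359.4] [57.6 57.2] 5.2 circ [ 592.2 -359.8] 29.3 px (367, 18, 40, 43)
0.042 [ 589.9 -352.5] [55.5 55.1] 5.2 circ [ 589.6 -352.8] 28.2 px 
0.06 [ 587.3 -345.5] [53.4 53. ] 5.2 circ [ 587.  -345.9] 27.1 px 
0.024 [ 579.3 -222.1] [69.6 69.8] 31.0 circ [ 579.6 -222.4] 47.8 px (258, 13, 66, 68)
0.042 [ 577.2 -220.2] [67.1 67.3] 31.0 circ [ 577.4 -220.4] 46.1 px 
0.06 [ 575.1 -218.2] [64.5 64.7] 31.0 circ [ 575.3 -218.5] 44.4 px
```

View pics/w2.png

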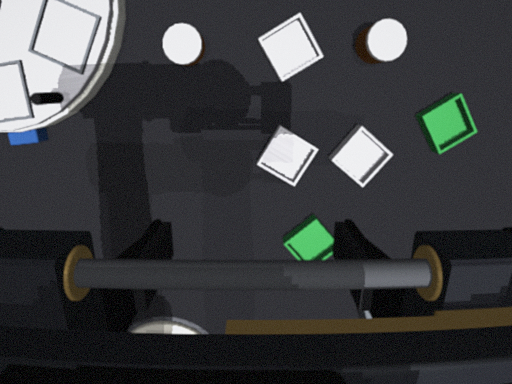

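```bash
python3 -m inch '[{"hand":0,"slide":[14,9.65,-20],"yaw":0},{"hand":0,"slide":[14,9.65,-20],"yaw":0},{"hand":0,"slide":[14,9.65,-20],"yaw":0},{"hand":0,"slide":[14,9.65,-20],"yaw":0},{"hand":0,"slide":[14,9.65,-20],"yaw":0},{"hand":0,"slide":[14,9.65,-25],"yaw":0},{"hand":0,"slide":[14,9.65,-29],"yaw":0},{"hand":0,"slide":[14,9.65,-32],"yaw":0},{"hand":0,"slide":[14,9.65,-33.5],"yaw":0},{"hand":0,"slide":[14,9.65,-33.5],"yaw":0}]'
python3 -m inch '[{"hand":1,"slide":[0,0,0],"yaw":0},{"hand":1,"slide":[0,0,0],"yaw":0},{"hand":1,"slide":[0,0,0],"yaw":0},{"hand":1,"slide":[0,0,0],"yaw":0},{"hand":1,"slide":[0,0,0],"yaw":0},{"hand":1,"slide":[0,0,0],"yaw":0},{"hand":1,"slide":[0,0,2],"yaw":0},{"hand":1,"slide":[0,0,6],"yaw":0},{"hand":1,"slide":[0,0,11],"yaw":0},{"hand":1,"slide":[0,0,11],"yaw":0}]'
python3 - <<'E'
from h import *
im=capture('top');cv2.imwrite('pics/top1.png',im)
for c in blobs(im,110,60,150,800):
    q=cv2.minAreaRect((plane('top',c[:,0],.024)[:,:2]*1000).astype(np.float32));print(np.round(q[0]),np.round(q[1]),q[2])
E
```

```text
time_s: 4.25
tcp_pos: [0.5833, -0.0725, 0.0923]
ee_rot: [[1.0, -0.001, -0.0], [-0.001, -1.0, -0.0], [-0.0, 0.0, -1.0]]
wrist_force: [-0.0, 0.1, 0.3]
gripper_width: 0.999
time_s: 5.5
tcp_pos: [0.5852, -0.0724, 0.2061]
ee_rot: [[1.0, -0.0, 0.009], [-0.0, -1.0, 0.0], [0.009, -0.0, -1.0]]
wrist_force: [0.0, 0.8, -2.0]
gripper_width: 0.614
[ 0. 10.] [194.  64.] 89.29547119140625
[371. 424.] [75. 67.] 46.62215805053711
[ 420. -335.] [74. 75.] 50.79692840576172
[ 421. -220.] [74. 75.] 59.28120040893555
[ 407. -832.] [ 36. 198.] 80.64907836914062
[ 595. -355.] [59. 60.] 43.86832809448242
[ 578. -220.] [75. 75.] 30.39561653137207
```

```bash
python3 -m inch '[{"hand":1,"slide":[-0.4,-15,-1],"yaw":0},{"hand":1,"slide":[-0.4,-15,-1],"yaw":0},{"hand":1,"slide":[-0.4,-15,-3],"yaw":0},{"hand":1,"slide":[-0.4,-15,-5],"yaw":0},{"hand":1,"slide":[-0.4,-15,-7],"yaw":0},{"hand":1,"slide":[-0.4,-15,-7],"yaw":0},{"hand":1,"slide":[-0.4,-15,-7.8],"yaw":0},{"hand":1,"slide":[-0.4,-15,-8.4],"yaw":0},{"hand":1,"slide":[-0.4,-15,-8.8],"yaw":0},{"hand":1,"slide":[-0.4,-15,-8.8],"yaw":0}]'
python3 -m inch '[{"hand":1,"slide":[0,0,-0.5],"yaw":0},{"hand":1,"slide":[0,0,-0.9],"yaw":0},{"hand":1,"slide":[0,0,-1.2],"yaw":0},{"hand":1,"slide":[0,0,-1.5],"yaw":0},{"hand":1,"slide":[0,0,-1.5],"yaw":0}]'
```

```text
time_s: 6.8
tcp_pos: [0.5791, -0.2223, 0.114]
ee_rot: [[1.0, -0.001, -0.0], [-0.001, -1.0, 0.0], [-0.0, -0.0, -1.0]]
wrist_force: [0.3, -0.2, -1.1]
gripper_width: 0.613
time_s: 7.42
tcp_pos: [0.5792, -0.2224, 0.0989]
ee_rot: [[1.0, -0.001, -0.0], [-0.001, -1.0, 0.0], [-0.0, -0.0, -1.0]]
wrist_force: [0.8, 0.2, -1.0]
gripper_width: 0.611
```

```bash
python3 -m inch '[{"hand":0,"slide":[0,0,0],"yaw":0},{"hand":0,"slide":[0,0,0],"yaw":0},{"hand":0,"slide":[0,0,0],"yaw":0},{"hand":0,"slide":[0,0,5],"yaw":0},{"hand":0,"slide":[0,0,10],"yaw":0},{"hand":0,"slide":[-10,-5,30],"yaw":0},{"hand":0,"slide":[-10,-5,30],"yaw":0},{"hand":0,"slide":[-10,-5,30],"yaw":0},{"hand":0,"slide":[-10,-5,30],"yaw":0},{"hand":0,"slide":[-10,-5,30],"yaw":0}]'; python3 look.py w3
```

```text
time_s: 8.68
tcp_pos: [0.4787, -0.2733, 0.4037]
ee_rot: [[1.0, -0.002, 0.009], [-0.002, -1.0, -0.003], [0.009, 0.003, -1.0]]
wrist_force: [0.2, 0.7, -0.9]
gripper_width: 1.003
tcp [ 0.4787 -0.2733  0.4037] jaw -90.12224706311387 [-12.8487  11.2395   1.0914   0.0558 -79.3312 102.7171]
0.024 [ 421.8 -221.4] [69.9 70.5] 59.6 circ [ 421.3 -221.3] 48.0 px (187, 155, 62, 61)
0.042 [ 426.9 -223.4] [67.2 67.8] 59.6 circ [ 426.4 -223.3] 46.2 px 
0.06 [ 431.9 -225.4] [64.6 65.1] 59.6 circ [ 431.5 -225.3] 44.3 px 
0.024 [ 421.5 -337. ] [70.5 70.2] 50.7 circ [ 421.4 -336.8] 47.6 px (263, 154, 64, 62)
0.042 [ 426.6 -334.6] [67.8 67.5] 50.7 circ [ 426.5 -334.4] 45.8 px 
0.06 [ 431.7 -332.2] [65.1 64.8] 50.7 circ [ 431.6 -332. ] 44.0 px 
0.024 [ 589.2 -352.5] [58.1 57.9] 1.1 circ [ 589.8 -352.3] 29.7 px (288, 45, 43, 45)
0.042 [ 587.9 -349.5] [55.9 55.7] 1.1 circ [ 588.5 -349.3] 28.6 px 
0.06 [ 586.6 -346.5] [53.7 53.5] 1.1 circ [ 587.2 -346.3] 27.4 px 
0.024 [ 579.8 -222.4] [69.7 69.5] 31.1 circ [ 579.9 -223. ] 47.3 px (181, 39, 68, 70)
0.042 [ 578.8 -224.4] [67.1 66.9] 31.1 circ [ 579.  -224.9] 45.5 px 
0.06 [ 577.9 -226.3] [64.4 64.2] 31.1 circ [ 578.  -226.8] 43.7 px
```

View pics/w3.png

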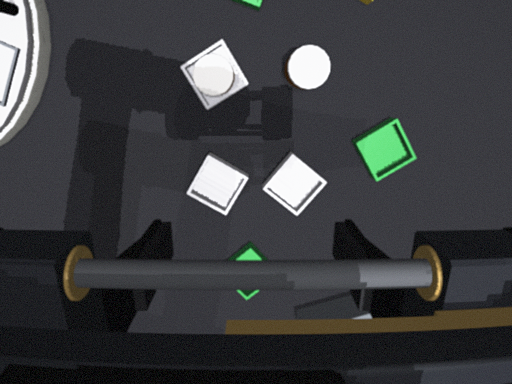

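```bash
python3 -m inch '[{"hand":0,"slide":[10.8,-7.35,-18],"yaw":0},{"hand":0,"slide":[10.8,-7.35,-18],"yaw":0},{"hand":0,"slide":[10.8,-7.35,-18],"yaw":0},{"hand":0,"slide":[10.8,-7.35,-18],"yaw":0},{"hand":0,"slide":[10.8,-7.35,-18],"yaw":0},{"hand":0,"slide":[10.8,-7.35,-22],"yaw":0},{"hand":0,"slide":[10.8,-7.35,-26],"yaw":0},{"hand":0,"slide":[10.8,-7.35,-29],"yaw":0},{"hand":0,"slide":[10.8,-7.35,-30.2],"yaw":0},{"hand":0,"slide":[10.8,-7.35,-30.2],"yaw":0}]'
python3 -m inch '[{"hand":1,"slide":[0,0,0],"yaw":0},{"hand":1,"slide":[0,0,0],"yaw":0},{"hand":1,"slide":[0,0,0],"yaw":0},{"hand":1,"slide":[0,0,0],"yaw":0},{"hand":1,"slide":[0,0,0],"yaw":0},{"hand":1,"slide":[0,0,0],"yaw":0},{"hand":1,"slide":[0,0,2],"yaw":0},{"hand":1,"slide":[0,0,6],"yaw":0},{"hand":1,"slide":[0,0,11],"yaw":0},{"hand":1,"slide":[0,0,11],"yaw":0}]'
python3 - <<'E'
from h import *
im=capture('top');cv2.imwrite('pics/top2.png',im)
for c in blobs(im,110,60,150,800):
    q=cv2.minAreaRect((plane('top',c[:,0],.024)[:,:2]*1000).astype(np.float32));print(np.round(q[0]),np.round(q[1]),q[2])
E
```

```text
time_s: 9.98
tcp_pos: [0.5873, -0.3457, 0.0975]
ee_rot: [[1.0, -0.0, -0.0], [-0.0, -1.0, -0.0], [-0.0, 0.0, -1.0]]
wrist_force: [0.9, -0.4, 0.0]
gripper_width: 1.0
time_s: 11.22
tcp_pos: [0.5892, -0.3468, 0.2121]
ee_rot: [[1.0, -0.0, 0.009], [-0.0, -1.0, -0.004], [0.009, 0.004, -1.0]]
wrist_force: [0.0, -0.3, -1.8]
gripper_width: 0.611
[371. 424.] [75. 67.] 46.62215805053711
[ 420. -335.] [74. 75.] 50.79692840576172
[ 407. -832.] [ 36. 198.] 80.64907836914062
[ 789. -556.] [69. 85.] 83.7970199584961
```

```bash
python3 -m inch '[{"hand":1,"slide":[-16.6,0.9,-1],"yaw":0},{"hand":1,"slide":[-16.6,0.9,-1],"yaw":0},{"hand":1,"slide":[-16.6,0.9,-1],"yaw":0},{"hand":1,"slide":[-16.6,0.9,-4],"yaw":0},{"hand":1,"slide":[-16.6,0.9,-7],"yaw":0},{"hand":1,"slide":[-16.6,0.9,-7],"yaw":0},{"hand":1,"slide":[-16.6,0.9,-7.8],"yaw":0},{"hand":1,"slide":[-16.6,0.9,-8.4],"yaw":0},{"hand":1,"slide":[-16.6,0.9,-8.8],"yaw":0},{"hand":1,"slide":[-16.6,0.9,-8.8],"yaw":0}]'
python3 -m inch '[{"hand":1,"slide":[0,0,-0.5],"yaw":0},{"hand":1,"slide":[0,0,-0.9],"yaw":0},{"hand":1,"slide":[0,0,-1.2],"yaw":0},{"hand":1,"slide":[0,0,-1.5],"yaw":0},{"hand":1,"slide":[0,0,-1.5],"yaw":0}]'
```

```text
time_s: 12.52
tcp_pos: [0.4212, -0.3368, 0.1191]
ee_rot: [[1.0, -0.001, -0.0], [-0.001, -1.0, 0.0], [-0.0, -0.0, -1.0]]
wrist_force: [-0.7, 0.2, -1.5]
gripper_width: 0.616
time_s: 13.15
tcp_pos: [0.4211, -0.3368, 0.1038]
ee_rot: [[1.0, -0.001, -0.001], [-0.001, -1.0, 0.0], [-0.001, -0.0, -1.0]]
wrist_force: [0.9, -0.6, -2.6]
gripper_width: 0.612
```

```bash
python3 -m inch '[{"hand":0,"slide":[0,0,0],"yaw":0},{"hand":0,"slide":[0,0,0],"yaw":0},{"hand":0,"slide":[0,0,0],"yaw":0},{"hand":0,"slide":[0,0,5],"yaw":0},{"hand":0,"slide":[0,0,10],"yaw":0.1},{"hand":0,"slide":[6.4,5.8,25],"yaw":0.25},{"hand":0,"slide":[6.4,5.8,25],"yaw":0.4},{"hand":0,"slide":[6.4,5.8,25],"yaw":0.54},{"hand":0,"slide":[6.4,5.8,25],"yaw":0.54},{"hand":0,"slide":[6.4,5.8,25],"yaw":0.54}]'; python3 look.py w4
```

```text
time_s: 14.4
tcp_pos: [0.4847, -0.2786, 0.3534]
ee_rot: [[0.858, 0.513, -0.001], [0.513, -0.858, 0.001], [-0.0, -0.001, -1.0]]
wrist_force: [0.0, 0.4, 0.5]
gripper_width: 1.005
tcp [ 0.4847 -0.2786  0.3534] jaw -59.136410116973146 [-13.2946  13.4745  -3.0062  -0.0374 -73.5888 134.1688]
0.024 [ 421.6 -221.3] [70.2 70.6] 59.3 circ [ 421. -221.] 48.0 px (155, 135, 71, 69)
0.042 [ 427.2 -222. ] [67.2 67.6] 59.3 circ [ 426.5 -221.8] 46.0 px 
0.06 [ 432.7 -222.8] [64.2 64.6] 59.3 circ [ 432.1 -222.6] 43.9 px 
0.024 [ 580.1 -222.3] [68.8 69.6] 30.9 circ [ 579.4 -222.1] 48.0 px (224, 31, 59, 60)
0.042 [ 578.9 -223. ] [65.8 66.7] 30.9 circ [ 578.2 -222.9] 45.9 px 
0.06 [ 577.6 -223.8] [62.9 63.7] 30.9 circ [ 577.  -223.6] 43.9 px
```

View pics/w4.png

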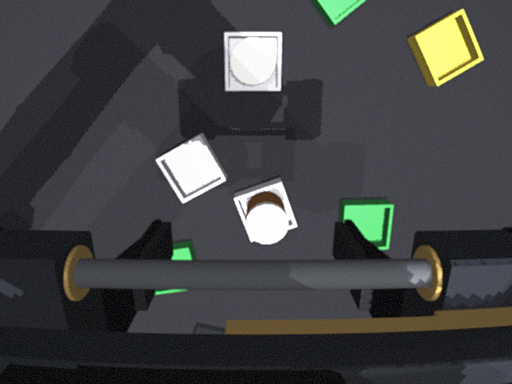

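```bash
python3 -m inch '[{"hand":0,"slide":[9.5,5.63,-14],"yaw":0},{"hand":0,"slide":[9.5,5.63,-14],"yaw":0},{"hand":0,"slide":[9.5,5.63,-14],"yaw":0},{"hand":0,"slide":[9.5,5.63,-14],"yaw":0},{"hand":0,"slide":[9.5,5.63,-19],"yaw":0},{"hand":0,"slide":[9.5,5.63,-23],"yaw":0},{"hand":0,"slide":[9.5,5.63,-25.5],"yaw":0},{"hand":0,"slide":[9.5,5.63,-27.2],"yaw":0},{"hand":0,"slide":[9.5,5.63,-27.2],"yaw":0},{"hand":0,"slide":[9.5,5.63,-27.2],"yaw":0}]'
python3 -m inch '[{"hand":1,"slide":[0,0,0],"yaw":0},{"hand":1,"slide":[0,0,0],"yaw":0},{"hand":1,"slide":[0,0,0],"yaw":0},{"hand":1,"slide":[0,0,0],"yaw":0},{"hand":1,"slide":[0,0,0],"yaw":0},{"hand":1,"slide":[0,0,2],"yaw":0},{"hand":1,"slide":[0,0,6],"yaw":0},{"hand":1,"slide":[0,0,11],"yaw":0},{"hand":1,"slide":[0,0,14],"yaw":0},{"hand":1,"slide":[0,0,14],"yaw":0}]'; python3 -c "
from h import *
print(sense()['tcp_pos']);capture('top')"
```

```text
time_s: 15.7
tcp_pos: [0.5809, -0.223, 0.0835]
ee_rot: [[0.858, 0.513, 0.002], [0.513, -0.858, -0.001], [0.002, 0.002, -1.0]]
wrist_force: [-0.1, 0.8, 0.0]
gripper_width: 1.002
time_s: 16.95
tcp_pos: [0.5811, -0.2229, 0.2237]
ee_rot: [[0.858, 0.513, 0.005], [0.513, -0.858, -0.001], [0.004, 0.003, -1.0]]
wrist_force: [-0.0, -0.1, -3.6]
gripper_width: 0.779
[ 0.5811 -0.2229  0.2237]
```

```bash
python3 -m inch '[{"hand":1,"slide":[-4,8,5],"yaw":0},{"hand":1,"slide":[-8,16,10],"yaw":-0.1},{"hand":1,"slide":[-12,24,14],"yaw":-0.2},{"hand":1,"slide":[-18,36,14],"yaw":-0.3},{"hand":1,"slide":[-18,40.6,14],"yaw":-0.4},{"hand":1,"slide":[-18,40.6,14],"yaw":-0.45},{"hand":1,"slide":[-18,40.6,14],"yaw":-0.45},{"hand":1,"slide":[-18,40.6,14],"yaw":-0.45},{"hand":1,"slide":[-18,40.6,14],"yaw":-0.45},{"hand":1,"slide":[-18,40.6,14],"yaw":-0.45}]'
python3 -m inch '[{"hand":1,"slide":[0,0,0],"yaw":0},{"hand":1,"slide":[0,0,0],"yaw":0}]'; python3 look.py w5 | head -1
```

```text
time_s: 18.25
tcp_pos: [0.3997, 0.183, 0.3599]
ee_rot: [[0.996, 0.089, -0.004], [0.089, -0.996, -0.003], [-0.004, 0.003, -1.0]]
wrist_force: [0.2, -1.3, -3.9]
gripper_width: 0.778
time_s: 18.5
tcp_pos: [0.4004, 0.1826, 0.3616]
ee_rot: [[0.996, 0.087, -0.001], [0.087, -0.996, -0.001], [-0.001, 0.001, -1.0]]
wrist_force: [-0.6, -0.2, -3.1]
gripper_width: 0.776
tcp [0.4004 0.1826 0.3616] jaw -84.98198530090599 [ 45.8047   0.8235 -16.7069  -0.0053 -72.5285  49.2149]
```

View pics/w5.png

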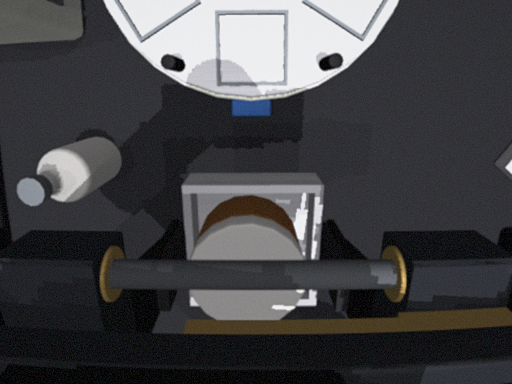

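```bash
cat > nest.py <<'E'
from h import *
import sys
def nest(im,s,hint):
    g=cv2.cvtColor(im,cv2.COLOR_BGR2GRAY);m=(g>200).astype(np.uint8)
    c,h=cv2.findContours(m,cv2.RETR_CCOMP,cv2.CHAIN_APPROX_NONE)
    for x in c:
        a=cv2.contourArea(x);b=cv2.boundingRect(x)
        if 2500<a<7000 and b[1]<150:
            p=(plane('wrist',x[:,0],.053,s)[:,:2]*1000).astype(np.float32);q=cv2.minAreaRect(p)
            print('nest',b,a,np.round(q[0],1),np.round(q[1],1),round(q[2],2))
if __name__=='__main__':
    im=cv2.imread(f'pics/{sys.argv[1]}.png');s=sense();nest(im,s,0)
    g=cv2.cvtColor(im,cv2.COLOR_BGR2GRAY);print(g[10,205:300:1]);print(g[0:100,250])
    zt=s['tcp_pos'][2]-.0815+.024
    p=plane('wrist',[(181,176),(321,175),(322,190),(184,190)],zt,s);R=np.array(s['ee_rot'])
    print((p-np.array(s['tcp_pos']))@R)
E
python3 nest.py w5; python3 -c "
from h import *
im=cv2.imread('pics/w5.png');cv2.imwrite('pics/w5c.png',cv2.resize(im[0:200,150:350],None,fx=3,fy=3))"
```

```text
nest (219, 15, 65, 67) 3664.0 [522.9 194.1] [72.8 72.8] 5.46
[237 235 236 234 238 235 236 235 236 231 211 202 205 202 203 200 199 199
 199 195 200 201 200 203 198 199 198 195 196 198 199 199 202 195 200 197
 198 198 194 187 191 187 187 189 189 192 186 179 180 186 186 186 188 188
 186 188 193 189 188 187 187 193 191 192 186 179 181 180 185 188 192 192
 192 189 182 188 185 183 187 188 182 186 189 216 235 236 237 237 236 239
 235 235 238 240 235]
[236 236 237 236 236 237 236 235 238 224 192 176 165 135 135 233 244 237
 236 238 236 237 238 237 237 237 235 238 236 237 239 239 236 237 238 236
 238 237 238 237 237 238 237 238 238 238 238 238 236 239 236 238 237 239
 236 239 238 238 239 238 238 238 239 237 239 237 240 237 239 238 237 238
 238 239 240 239 236 228 209 206 194 178 136 113 108 134 179 199 201 208
 204 205 199 203 199 182 148 155 193 198]
[[ 0.0381 -0.0334  0.0575]
 [ 0.0385  0.0324  0.0575]
 [ 0.0311  0.0334  0.0575]
 [ 0.0312 -0.0324  0.0575]]
```

View pics/w5c.png

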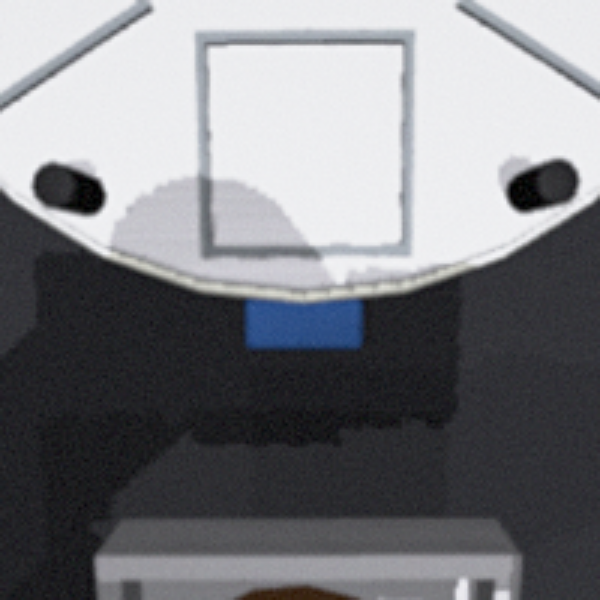

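```bash
python3 - <<'E'
from h import *
s=sense();R=np.array(s['ee_rot']);t=np.array(s['tcp_pos'])
f=lambda L:[((x+.5)/3-.5+150,(y+.5)/3-.5) for x,y in L]
P=plane('wrist',f([(196,31),(414,31),(410,255),(202,258)]),.056,s)[:,:2];print('nest',P.mean(0),np.linalg.norm(np.roll(P,-1,0)-P,axis=1),cv2.minAreaRect((P*1000).astype(np.float32)))
for h in(.0815,.0835):
  print('top',(plane('wrist',f([(95,556),(520,556)]),t[2]-h+.024,s)-t)@R)
  print('bot',(plane('wrist',f([(120,521),(495,521)]),t[2]-h,s)-t)@R)
b=plane('wrist',f([(246,302),(361,302)]),.03,s);print(b.mean(0))
E
```

```text
nest [0.5229 0.1942] [0.0808 0.0812 0.0806 0.0823] ((522.848876953125, 194.13421630859375), (82.29615783691406, 80.7753677368164), 5.262180328369141)
top [[ 0.0336 -0.0335  0.0575]
 [ 0.0336  0.0337  0.0575]]
bot [[ 0.0333 -0.0339  0.0815]
 [ 0.0332  0.0341  0.0815]]
top [[ 0.0331 -0.0339  0.0595]
 [ 0.033   0.0341  0.0595]]
bot [[ 0.0328 -0.0343  0.0835]
 [ 0.0327  0.0345  0.0835]]
[0.464 0.19  0.03 ]
```

```bash
python3 -m inch '[{"hand":1,"slide":[6,0.6,-4],"yaw":0.005},{"hand":1,"slide":[12.25,1.15,-8],"yaw":0.005},{"hand":1,"slide":[12.25,1.15,-14],"yaw":0.005},{"hand":1,"slide":[12.25,1.15,-19],"yaw":0.005},{"hand":1,"slide":[12.25,1.15,-21],"yaw":0.005},{"hand":1,"slide":[12.25,1.15,-21.8],"yaw":0.005},{"hand":1,"slide":[12.25,1.15,-21.8],"yaw":0.005},{"hand":1,"slide":[12.25,1.15,-21.8],"yaw":0.005}]'
python3 -m inch '[{"hand":1,"slide":[0,0,-0.3],"yaw":0},{"hand":1,"slide":[0,0,-0.6],"yaw":0},{"hand":1,"slide":[0,0,-0.9],"yaw":0},{"hand":1,"slide":[0,0,-1.1],"yaw":0},{"hand":1,"slide":[0,0,-1.1],"yaw":0},{"hand":1,"slide":[0,0,-1.1],"yaw":0}]'
```

```text
time_s: 19.55
tcp_pos: [0.5236, 0.1954, 0.1458]
ee_rot: [[0.996, 0.094, 0.003], [0.094, -0.996, 0.002], [0.003, -0.002, -1.0]]
wrist_force: [-0.3, 0.0, -3.3]
gripper_width: 0.773
time_s: 20.3
tcp_pos: [0.5227, 0.1949, 0.1331]
ee_rot: [[0.996, 0.094, 0.0], [0.094, -0.996, -0.0], [0.0, 0.0, -1.0]]
wrist_force: [0.5, -0.4, -4.6]
gripper_width: 0.777
```

```bash
python3 -m inch '[{"hand":1,"slide":[0,0,-0.1],"yaw":0},{"hand":0,"slide":[0,0,-0.1],"yaw":0},{"hand":0,"slide":[0,0,-0.1],"yaw":0},{"hand":0,"slide":[0,0,-0.1],"yaw":0},{"hand":0,"slide":[0,0,3],"yaw":0},{"hand":0,"slide":[0,0,8],"yaw":0},{"hand":0,"slide":[-6,-0.6,14],"yaw":0},{"hand":0,"slide":[-12,-1.2,20],"yaw":0},{"hand":0,"slide":[-12,-1.2,23],"yaw":0},{"hand":0,"slide":[-12,-1.2,23],"yaw":0}]'; python3 look.py w6 |head -1;  python3 -c "
from h import *
im=cv2.imread('pics/w6.png');cv2.imwrite('pics/w6c.png',cv2.resize(im[0:150,150:350],None,fx=3,fy=3))"
```

```text
time_s: 21.55
tcp_pos: [0.4024, 0.1832, 0.3682]
ee_rot: [[0.995, 0.096, 0.008], [0.096, -0.995, 0.007], [0.009, -0.006, -1.0]]
wrist_force: [0.5, 0.7, -0.6]
gripper_width: 1.004
tcp [0.4024 0.1832 0.3682] jaw -84.49583598729593 [ 45.7072   0.5414 -16.0861   0.0703 -72.747   49.7748]
```

View pics/w6c.png

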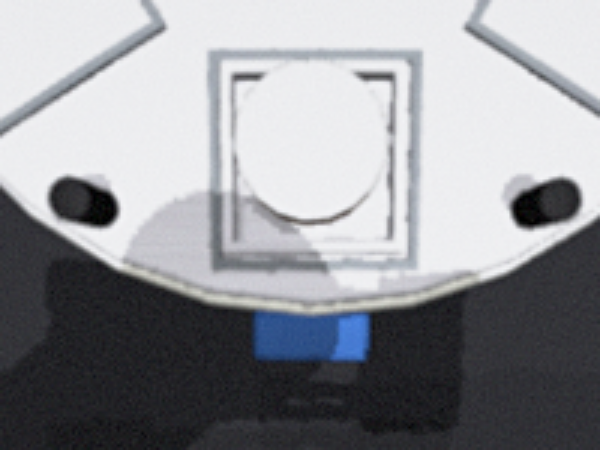

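```bash
python3 -m inch '[{"hand":1,"slide":[3,-4,0],"yaw":-0.17},{"hand":1,"slide":[6,-8,0],"yaw":-0.34},{"hand":1,"slide":[11.5,-12,0],"yaw":-0.51},{"hand":1,"slide":[11.5,-12,0],"yaw":-0.68},{"hand":1,"slide":[11.5,-12,-4],"yaw":-0.85},{"hand":1,"slide":[11.5,-12,-8],"yaw":-1.02},{"hand":1,"slide":[11.5,-12,-11],"yaw":-1.19},{"hand":1,"slide":[11.5,-12,-11],"yaw":-1.36},{"hand":1,"slide":[11.5,-12,-11],"yaw":-1.53},{"hand":1,"slide":[11.5,-12,-11],"yaw":-1.571}]'
python3 -m inch '[{"hand":1,"slide":[0,0,0],"yaw":0},{"hand":1,"slide":[0,0,0],"yaw":0}]'
cat > plan.py <<'E'
from h import *
s=sense();t=np.array(s['tcp_pos']);print('jaw',np.degrees(np.arctan2(s['ee_rot'][1][1],s['ee_rot'][0][1])),s['joints'])
ax=np.array([.6524,.2062]);a=np.radians(5.3);ex=np.array([np.cos(a),np.sin(a)]);ey=np.array([-ex[1],ex[0]])
def w(th,off): th=np.radians(th);return ax-.17*np.cos(th)*ex+(.17*np.sin(th)-off)*ey
for th,off in [(-30,.045),(-30,.0175),(-25,.0175),(-20,.0175),(-15,.0175),(-10,.0175),(-5,.0175),(0,.0175),(5,.0175),(10,.0175),(15,.0175),(20,.0175),(25,.0175),(25,.06)]:
    print(th,off,w(th,off),np.round((w(th,off)-t[:2])*100,2))
E
python3 plan.py; python3 -c "
from h import *
cv2.imwrite('pics/w7.png',capture('wrist'))"
```

```text
time_s: 22.85
tcp_pos: [0.5174, 0.0624, 0.2509]
ee_rot: [[0.091, -0.996, -0.004], [-0.996, -0.091, -0.001], [0.001, 0.004, -1.0]]
wrist_force: [-0.0, -0.2, -0.2]
gripper_width: 0.017
time_s: 23.1
tcp_pos: [0.5176, 0.0627, 0.2521]
ee_rot: [[0.094, -0.996, -0.002], [-0.996, -0.094, -0.001], [0.0, 0.002, -1.0]]
wrist_force: [1.0, 0.0, 1.5]
gripper_width: 0.004
jaw -174.59885462253104 [ 24.7521  14.0079 -17.3934  -0.0096 -58.7028 -19.3459]
-30 0.045 [0.5178 0.0632] [0.02 0.04]
-30 0.0175 [0.5153 0.0905] [-0.23  2.78]
-25 0.0175 [0.5072 0.103 ] [-1.04  4.03]
-20 0.0175 [0.5003 0.1161] [-1.73  5.34]
-15 0.0175 [0.4946 0.1298] [-2.3   6.71]
-10 0.0175 [0.49   0.1439] [-2.76  8.12]
-5 0.0175 [0.4868 0.1584] [-3.09  9.57]
0 0.0175 [0.4847 0.1731] [-3.29 11.04]
5 0.0175 [0.484  0.1879] [-3.36 12.52]
10 0.0175 [0.4846 0.2027] [-3.3 14. ]
15 0.0175 [0.4864 0.2174] [-3.12 15.47]
20 0.0175 [0.4896 0.2319] [-2.8  16.92]
25 0.0175 [0.494  0.2461] [-2.36 18.34]
25 0.06 [0.4979 0.2038] [-1.97 14.1 ]
```

View pics/w7.png

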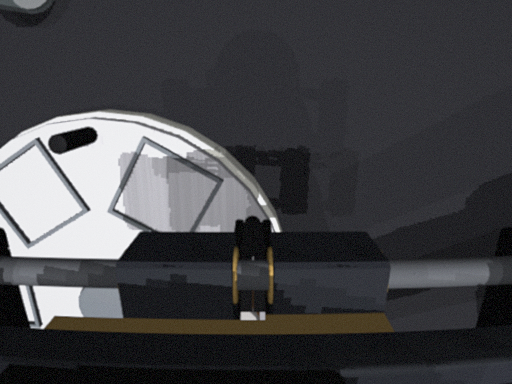

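```bash
python3 -m inch '[{"hand":1,"slide":[0,0,-6],"yaw":0},{"hand":1,"slide":[0,0,-11.5],"yaw":0},{"hand":1,"slide":[0,0,-11.5],"yaw":0},{"hand":1,"slide":[-0.1,1.4,-11.5],"yaw":0},{"hand":1,"slide":[-0.2,2.4,-11.5],"yaw":0},{"hand":1,"slide":[-0.4,3.1,-11.5],"yaw":0},{"hand":1,"slide":[-1.0,4.0,-11.5],"yaw":0},{"hand":1,"slide":[-1.4,4.7,-11.5],"yaw":0},{"hand":1,"slide":[-1.7,5.3,-11.5],"yaw":0},{"hand":1,"slide":[-1.7,5.3,-11.5],"yaw":0}]'
```

```text
time_s: 24.4
tcp_pos: [0.5005, 0.1163, 0.1381]
ee_rot: [[0.095, -0.996, 0.0], [-0.996, -0.095, 0.0], [-0.0, -0.0, -1.0]]
wrist_force: [0.0, -3.8, 1.9]
gripper_width: 0.004
```

```bash
python3 -m inch '[{"hand":1,"slide":[-0.3,0.7,0],"yaw":0},{"hand":1,"slide":[-0.6,1.4,0],"yaw":0},{"hand":1,"slide":[-0.8,2.1,0],"yaw":0},{"hand":1,"slide":[-1.0,2.8,0],"yaw":0},{"hand":1,"slide":[-1.2,3.5,0],"yaw":0},{"hand":1,"slide":[-1.4,4.2,0],"yaw":0},{"hand":1,"slide":[-1.5,5.0,0],"yaw":0},{"hand":1,"slide":[-1.6,5.7,0],"yaw":0},{"hand":1,"slide":[-1.6,6.5,0],"yaw":0},{"hand":1,"slide":[-1.6,7.2,0],"yaw":0}]'
python3 -m inch '[{"hand":1,"slide":[0,0.7,0],"yaw":0},{"hand":1,"slide":[0,1.4,0],"yaw":0},{"hand":1,"slide":[0.1,2.1,0],"yaw":0},{"hand":1,"slide":[0.2,2.8,0],"yaw":0},{"hand":1,"slide":[0.3,3.5,0],"yaw":0},{"hand":1,"slide":[0.5,4.3,0],"yaw":0},{"hand":1,"slide":[0.5,4.3,0],"yaw":0}]'
```

```text
time_s: 25.65
tcp_pos: [0.4854, 0.1894, 0.1384]
ee_rot: [[0.094, -0.996, 0.002], [-0.996, -0.094, 0.002], [-0.002, -0.002, -1.0]]
wrist_force: [0.6, 1.2, 0.6]
gripper_width: 0.007
time_s: 26.52
tcp_pos: [0.49, 0.2315, 0.1381]
ee_rot: [[0.094, -0.996, 0.0], [-0.996, -0.094, 0.0], [-0.0, -0.0, -1.0]]
wrist_force: [0.2, -0.1, -0.1]
gripper_width: 0.004
```

```bash
python3 -m inch '[{"hand":1,"slide":[0,-2,0],"yaw":0},{"hand":1,"slide":[0,-3,2],"yaw":0},{"hand":1,"slide":[0,-3,7],"yaw":0},{"hand":0.5,"slide":[-3,-8,13],"yaw":0.1},{"hand":0,"slide":[-6,-14,19],"yaw":0.2},{"hand":0,"slide":[-8,-20,21],"yaw":0.3},{"hand":0,"slide":[-9,-25,21],"yaw":0.4},{"hand":0,"slide":[-9,-30,21],"yaw":0.5},{"hand":0,"slide":[-9,-30,21],"yaw":0.6},{"hand":0,"slide":[-9,-30,21],"yaw":0.7}]'
python3 - <<'E'
from h import *
im=capture('top');cv2.imwrite('pics/top3.png',cv2.resize(im[95:245,100:260],None,fx=3.5,fy=3.5,interpolation=cv2.INTER_CUBIC))
s=sense();print(s['tcp_pos'])
E
```

```text
time_s: 27.78
tcp_pos: [0.3982, -0.0715, 0.3481]
ee_rot: [[0.712, -0.702, 0.0], [-0.702, -0.712, 0.0], [-0.0, -0.0, -1.0]]
wrist_force: [-0.1, -0.2, 0.3]
gripper_width: 0.719
[ 0.3984 -0.0709  0.348 ]
```

View pics/top3.png

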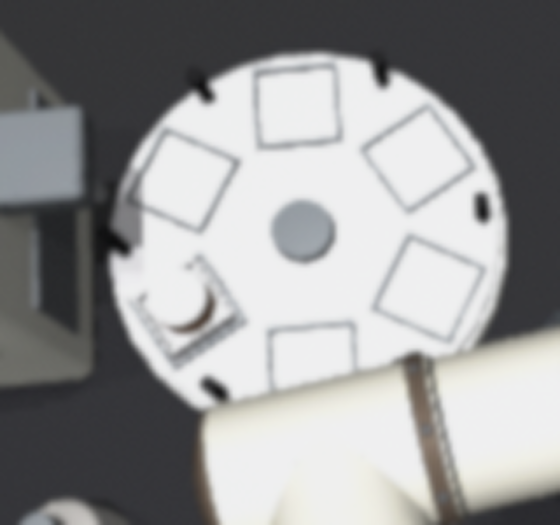

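```bash
python3 -m inch '[{"hand":0,"slide":[-4,-20.3,1],"yaw":0.09},{"hand":0,"slide":[-4,-20.3,1],"yaw":0.09},{"hand":0,"slide":[-4,-20.3,1],"yaw":0.09},{"hand":0,"slide":[-4,-20.3,1],"yaw":0.09},{"hand":0,"slide":[-4,-20.3,1],"yaw":0.09},{"hand":0,"slide":[-4,-20.3,1],"yaw":0.09},{"hand":0,"slide":[-4,-20.3,1],"yaw":0.09},{"hand":0,"slide":[-4,-20.3,1],"yaw":0.09}]'; python3 look.py w8
```

```text
time_s: 28.82
tcp_pos: [0.3599, -0.2714, 0.3582]
ee_rot: [[0.774, -0.633, 0.0], [-0.633, -0.774, -0.0], [0.0, -0.0, -1.0]]
wrist_force: [-0.8, 0.5, 0.4]
gripper_width: 1.0
tcp [ 0.3599 -0.2714  0.3582] jaw -129.26192381985538 [-16.2525   2.0501 -15.9203  -0.0027 -72.011   66.9914]
0.024 [ 422.  -221.9] [70.5 69.6] 59.4 circ [ 422.2 -221.9] 47.7 px (162, 108, 62, 60)
0.042 [ 421.9 -226. ] [67.5 66.7] 59.4 circ [ 422.1 -226.1] 45.7 px 
0.06 [ 421.8 -230.2] [64.5 63.7] 59.4 circ [ 422.  -230.2] 43.7 px 
0.024 [ 421.2 -337.5] [70.8 70.5] 50.0 circ [ 421.5 -337.2] 48.5 px (234, 50, 58, 60)
0.042 [ 421.2 -336.7] [67.8 67.5] 50.0 circ [ 421.5 -336.4] 46.5 px 
0.06 [ 421.1 -336. ] [64.8 64.6] 50.0 circ [ 421.4 -335.7] 44.4 px
```

View pics/w8.png

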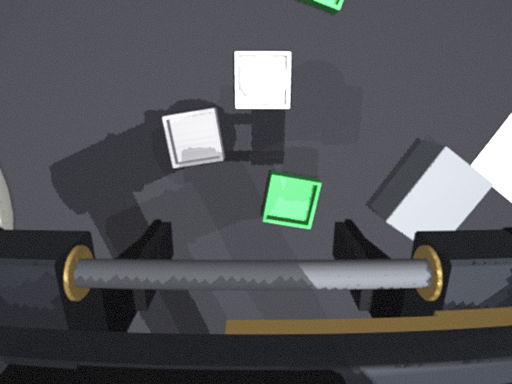

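```bash
python3 -m inch '[{"hand":0,"slide":[6.15,-6.6,-10],"yaw":0},{"hand":0,"slide":[6.15,-6.6,-14],"yaw":0},{"hand":0,"slide":[6.15,-6.6,-14],"yaw":0},{"hand":0,"slide":[6.15,-6.6,-14],"yaw":0},{"hand":0,"slide":[6.15,-6.6,-19],"yaw":0},{"hand":0,"slide":[6.15,-6.6,-23],"yaw":0},{"hand":0,"slide":[6.15,-6.6,-26],"yaw":0},{"hand":0,"slide":[6.15,-6.6,-27.6],"yaw":0},{"hand":0,"slide":[6.15,-6.6,-27.6],"yaw":0},{"hand":0,"slide":[6.15,-6.6,-27.6],"yaw":0}]'
python3 -m inch '[{"hand":1,"slide":[0,0,0],"yaw":0},{"hand":1,"slide":[0,0,0],"yaw":0},{"hand":1,"slide":[0,0,0],"yaw":0},{"hand":1,"slide":[0,0,0],"yaw":0},{"hand":1,"slide":[0,0,0],"yaw":0}]'
python3 -m inch '[{"hand":1,"slide":[0,0,2],"yaw":0},{"hand":1,"slide":[0,0,6],"yaw":0},{"hand":1,"slide":[0,0,11],"yaw":0},{"hand":1,"slide":[0,0,16],"yaw":0},{"hand":1,"slide":[0,0,16],"yaw":0}]'
```

```text
time_s: 30.12
tcp_pos: [0.4223, -0.3384, 0.0838]
ee_rot: [[0.774, -0.634, 0.003], [-0.634, -0.774, -0.002], [0.003, -0.001, -1.0]]
wrist_force: [-0.2, 0.3, 0.6]
gripper_width: 1.002
time_s: 30.75
tcp_pos: [0.4216, -0.3382, 0.0826]
ee_rot: [[0.773, -0.634, 0.001], [-0.634, -0.773, -0.0], [0.001, -0.0, -1.0]]
wrist_force: [-0.0, 1.8, 5.3]
gripper_width: 0.778
time_s: 31.38
tcp_pos: [0.4226, -0.3389, 0.2455]
ee_rot: [[0.773, -0.634, 0.007], [-0.634, -0.773, -0.004], [0.008, -0.002, -1.0]]
wrist_force: [1.2, -0.4, -4.0]
gripper_width: 0.779
```

```bash
python3 -m inch '[{"hand":1,"slide":[0,5,6],"yaw":0.1},{"hand":1,"slide":[0,10,12],"yaw":0.2},{"hand":1,"slide":[-1,15,12],"yaw":0.3},{"hand":1,"slide":[-1,20,12],"yaw":0.4},{"hand":1,"slide":[-2,25,12],"yaw":0.5},{"hand":1,"slide":[-2,31,12],"yaw":0.6},{"hand":1,"slide":[-2,37,12],"yaw":0.7},{"hand":1,"slide":[-2,43,12],"yaw":0.78},{"hand":1,"slide":[-2,49,12],"yaw":0.78},{"hand":1,"slide":[-2,52,12],"yaw":0.78}]'
python3 -m inch '[{"hand":1,"slide":[0,0,0],"yaw":0},{"hand":1,"slide":[0,0,0],"yaw":0},{"hand":1,"slide":[0,0,0],"yaw":0}]'; python3 look.py w9|head -1; python3 -c "
from h import *
from nest import nest
im=cv2.imread('pics/w9.png');nest(im,sense(),0);cv2.imwrite('pics/w9c.png',cv2.resize(im[0:200,150:350],None,fx=3,fy=3))"
```

```text
time_s: 32.62
tcp_pos: [0.4001, 0.1842, 0.3593]
ee_rot: [[0.995, 0.095, -0.005], [0.095, -0.995, -0.003], [-0.005, 0.002, -1.0]]
wrist_force: [1.5, -0.2, -3.7]
gripper_width: 0.777
time_s: 33.0
tcp_pos: [0.401, 0.1808, 0.3615]
ee_rot: [[0.996, 0.092, -0.001], [0.092, -0.996, -0.001], [-0.001, 0.001, -1.0]]
wrist_force: [-0.5, 0.2, -2.6]
gripper_width: 0.775
tcp [0.401  0.1808 0.3615] jaw -84.7445660223908 [ 45.5638   0.8183 -16.7296  -0.0155 -72.5363  49.6963]
nest (218, 15, 65, 68) 3805.5 [522.7 194.4] [73.4 73.1] 5.06
```

View pics/w9c.png

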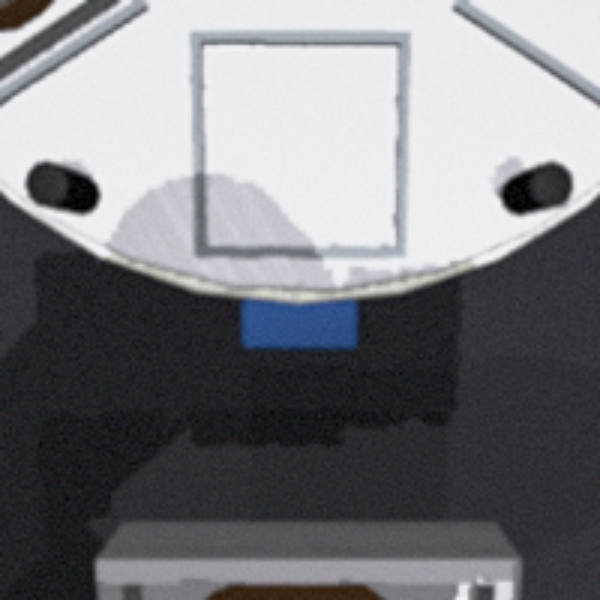

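```bash
python3 -m inch '[{"hand":1,"slide":[6,0.7,-4],"yaw":0},{"hand":1,"slide":[12.2,1.3,-8],"yaw":0},{"hand":1,"slide":[12.2,1.3,-14],"yaw":0},{"hand":1,"slide":[12.2,1.3,-19],"yaw":0},{"hand":1,"slide":[12.2,1.3,-21],"yaw":0},{"hand":1,"slide":[12.2,1.3,-21.8],"yaw":0},{"hand":1,"slide":[12.2,1.3,-21.8],"yaw":0},{"hand":1,"slide":[12.2,1.3,-21.8],"yaw":0}]'
python3 -m inch '[{"hand":1,"slide":[0,0,-0.3],"yaw":0},{"hand":1,"slide":[0,0,-0.6],"yaw":0},{"hand":1,"slide":[0,0,-0.9],"yaw":0},{"hand":1,"slide":[0,0,-1.1],"yaw":0},{"hand":1,"slide":[0,0,-1.1],"yaw":0},{"hand":1,"slide":[0,0,-1.1],"yaw":0}]'
```

```text
time_s: 34.05
tcp_pos: [0.524, 0.1953, 0.1458]
ee_rot: [[0.996, 0.093, 0.003], [0.093, -0.996, 0.002], [0.003, -0.002, -1.0]]
wrist_force: [-0.2, -0.6, -2.7]
gripper_width: 0.777
time_s: 34.8
tcp_pos: [0.5232, 0.1949, 0.1331]
ee_rot: [[0.996, 0.093, -0.0], [0.093, -0.996, -0.0], [-0.0, 0.0, -1.0]]
wrist_force: [0.9, -0.0, -3.1]
gripper_width: 0.777
```

Same as before: release, withdraw and check.

```bash
python3 -m inch '[{"hand":1,"slide":[0,0,-0.1],"yaw":0},{"hand":0,"slide":[0,0,-0.1],"yaw":0},{"hand":0,"slide":[0,0,-0.1],"yaw":0},{"hand":0,"slide":[0,0,-0.1],"yaw":0},{"hand":0,"slide":[0,0,3],"yaw":0},{"hand":0,"slide":[0,0,8],"yaw":0},{"hand":0,"slide":[-6,-0.6,14],"yaw":0},{"hand":0,"slide":[-12,-1.2,20],"yaw":0},{"hand":0,"slide":[-12,-1.2,23],"yaw":0},{"hand":0,"slide":[-12,-1.2,23],"yaw":0}]'; python3 look.py w10 |head -1;  python3 -c "
from h import *
im=cv2.imread('pics/w10.png');cv2.imwrite('pics/w10c.png',cv2.resize(im[0:150,100:366],None,fx=3,fy=3))"
```

```text
time_s: 36.05
tcp_pos: [0.4029, 0.1832, 0.3682]
ee_rot: [[0.995, 0.095, 0.008], [0.095, -0.995, 0.007], [0.009, -0.006, -1.0]]
wrist_force: [-0.3, -0.6, -0.3]
gripper_width: 0.999
tcp [0.4029 0.1832 0.3682] jaw -84.55229218038491 [ 45.6589   0.5912 -16.0366   0.0708 -72.7494  49.7667]
```

View pics/w10c.png

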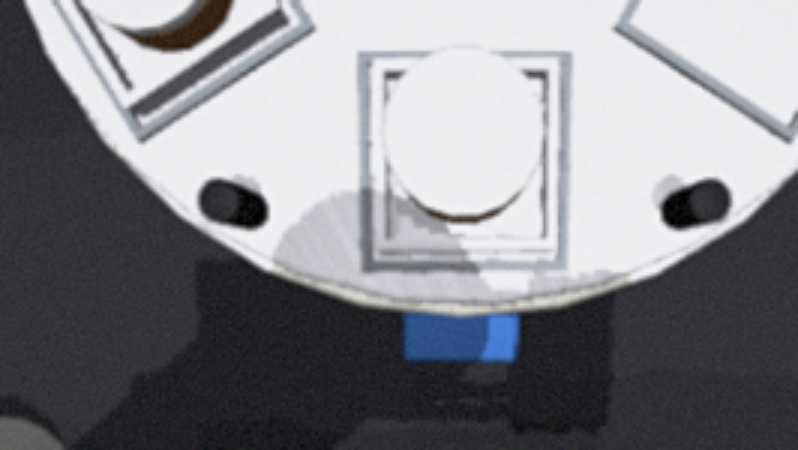

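```bash
python3 -m inch '[{"hand":1,"slide":[3,-4,0],"yaw":-0.17},{"hand":1,"slide":[6,-8,0],"yaw":-0.34},{"hand":1,"slide":[11.5,-12,0],"yaw":-0.51},{"hand":1,"slide":[11.5,-12,0],"yaw":-0.68},{"hand":1,"slide":[11.5,-12,-4],"yaw":-0.85},{"hand":1,"slide":[11.5,-12,-8],"yaw":-1.02},{"hand":1,"slide":[11.5,-12,-11],"yaw":-1.19},{"hand":1,"slide":[11.5,-12,-11],"yaw":-1.36},{"hand":1,"slide":[11.5,-12,-11],"yaw":-1.53},{"hand":1,"slide":[11.5,-12,-11],"yaw":-1.571}]'
python3 -m inch '[{"hand":1,"slide":[0,0,0],"yaw":0},{"hand":1,"slide":[0,0,0],"yaw":0}]'
python3 plan.py | head -3
```

```text
time_s: 37.35
tcp_pos: [0.5179, 0.0625, 0.2509]
ee_rot: [[0.09, -0.996, -0.004], [-0.996, -0.09, -0.001], [0.001, 0.004, -1.0]]
wrist_force: [-0.5, 0.3, 0.4]
gripper_width: 0.022
time_s: 37.6
tcp_pos: [0.5181, 0.0627, 0.2522]
ee_rot: [[0.093, -0.996, -0.002], [-0.996, -0.093, -0.001], [0.0, 0.002, -1.0]]
wrist_force: [-1.5, -0.4, -0.4]
gripper_width: 0.006
jaw -174.6577521932396 [ 24.7259  14.0543 -17.3284  -0.0095 -58.7206 -19.3787]
-30 0.045 [0.5178 0.0632] [-0.03  0.05]
-30 0.0175 [0.5153 0.0905] [-0.28  2.78]
```

Same pose as the first time; repeat the push.

```bash
python3 -m inch '[{"hand":1,"slide":[0,0,-6],"yaw":0},{"hand":1,"slide":[0,0,-11.5],"yaw":0},{"hand":1,"slide":[0,0,-11.5],"yaw":0},{"hand":1,"slide":[-0.1,1.4,-11.5],"yaw":0},{"hand":1,"slide":[-0.2,2.4,-11.5],"yaw":0},{"hand":1,"slide":[-0.4,3.1,-11.5],"yaw":0},{"hand":1,"slide":[-1.0,4.0,-11.5],"yaw":0},{"hand":1,"slide":[-1.4,4.7,-11.5],"yaw":0},{"hand":1,"slide":[-1.7,5.3,-11.5],"yaw":0},{"hand":1,"slide":[-1.7,5.3,-11.5],"yaw":0}]'
python3 -m inch '[{"hand":1,"slide":[-0.3,0.7,0],"yaw":0},{"hand":1,"slide":[-0.6,1.4,0],"yaw":0},{"hand":1,"slide":[-0.8,2.1,0],"yaw":0},{"hand":1,"slide":[-1.0,2.8,0],"yaw":0},{"hand":1,"slide":[-1.2,3.5,0],"yaw":0},{"hand":1,"slide":[-1.4,4.2,0],"yaw":0},{"hand":1,"slide":[-1.5,5.0,0],"yaw":0},{"hand":1,"slide":[-1.6,5.7,0],"yaw":0},{"hand":1,"slide":[-1.6,6.5,0],"yaw":0},{"hand":1,"slide":[-1.6,7.2,0],"yaw":0}]'
python3 -m inch '[{"hand":1,"slide":[0,0.7,0],"yaw":0},{"hand":1,"slide":[0,1.4,0],"yaw":0},{"hand":1,"slide":[0.1,2.1,0],"yaw":0},{"hand":1,"slide":[0.2,2.8,0],"yaw":0},{"hand":1,"slide":[0.3,3.5,0],"yaw":0},{"hand":1,"slide":[0.5,4.3,0],"yaw":0},{"hand":1,"slide":[0.5,4.3,0],"yaw":0}]'
python3 -m inch '[{"hand":1,"slide":[0,-2,0],"yaw":0},{"hand":1,"slide":[0,-3,2],"yaw":0},{"hand":1,"slide":[0,-3,7],"yaw":0},{"hand":1,"slide":[-3,-8,13],"yaw":0.1},{"hand":1,"slide":[-6,-14,19],"yaw":0.2},{"hand":1,"slide":[-8,-20,21],"yaw":0.3},{"hand":1,"slide":[-9,-25,21],"yaw":0.4},{"hand":1,"slide":[-9,-32,21],"yaw":0.5},{"hand":1,"slide":[-9,-38,21],"yaw":0.6},{"hand":1,"slide":[-9,-44,21],"yaw":0.7}]'
python3 -m inch '[{"hand":1,"slide":[0,-10,0],"yaw":0},{"hand":1,"slide":[0,-10,0],"yaw":0},{"hand":1,"slide":[0,-10,0],"yaw":0},{"hand":1,"slide":[0,-10,0],"yaw":0}]'
python3 - <<'E'
from h import *
a=cv2.resize(capture('top')[95:265,95:255],None,fx=2.4,fy=2.4,interpolation=cv2.INTER_CUBIC)
b=cv2.resize(capture('side')[90:260,200:360],None,fx=2.4,fy=2.4,interpolation=cv2.INTER_CUBIC)
cv2.imwrite('pics/end.png',np.hstack([a,b]))
E
```

```text
time_s: 38.85
tcp_pos: [0.5009, 0.1163, 0.1381]
ee_rot: [[0.093, -0.996, -0.0], [-0.996, -0.093, 0.0], [-0.0, 0.0, -1.0]]
wrist_force: [0.4, -3.7, 2.6]
gripper_width: -0.0
time_s: 40.1
tcp_pos: [0.486, 0.1894, 0.1384]
ee_rot: [[0.094, -0.996, 0.002], [-0.996, -0.094, 0.002], [-0.002, -0.003, -1.0]]
wrist_force: [-0.5, 0.3, 0.5]
gripper_width: 0.003
time_s: 40.98
tcp_pos: [0.4905, 0.2315, 0.1381]
ee_rot: [[0.093, -0.996, 0.0], [-0.996, -0.093, 0.0], [-0.0, -0.0, -1.0]]
wrist_force: [-0.2, -0.6, 0.1]
gripper_width: 0.008
time_s: 42.22
tcp_pos: [0.3989, -0.1763, 0.3481]
ee_rot: [[0.714, -0.7, 0.001], [-0.7, -0.714, 0.0], [0.001, -0.001, -1.0]]
wrist_force: [0.8, 0.1, -0.4]
gripper_width: 0.009
time_s: 42.72
tcp_pos: [0.3996, -0.2739, 0.3473]
ee_rot: [[0.712, -0.703, -0.001], [-0.703, -0.712, 0.001], [-0.001, 0.0, -1.0]]
wrist_force: [0.6, 1.1, -0.0]
gripper_width: 0.005
```

View pics/end.png

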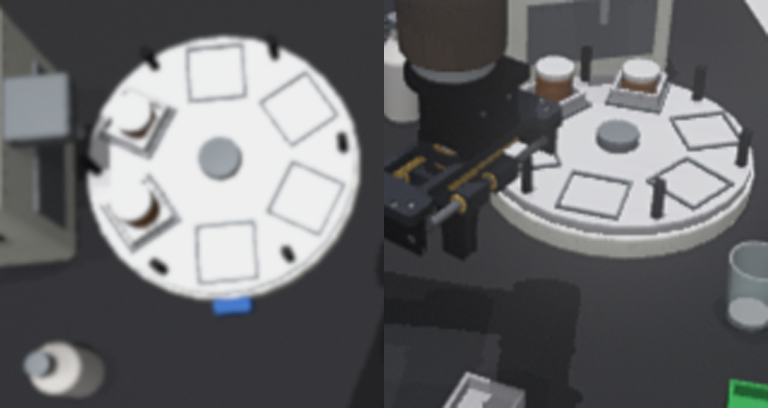

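```bash
python3 -c "
from station import finish_job
print(finish_job())"
```

```text
the job is handed in; nothing more can be done
None
```

The run is loaded and handed in, at about 43 s of the 210 s allowed. There were two jars, the short one and the tall one.

- **Loading:** I stood each jar in its own carrier on the bench. I then set the short jar's carrier in the load nest and indexed once clockwise, and did the same with the tall jar. The third carrier stayed on the bench.
- **Final picture:** both carriers sit in adjacent nests, the tall jar at the next position and the short jar one stop further on. An empty nest is at the load position, in line with the blue block. The wash bottle and beaker look undisturbed.
- **Forces:** the highest wrist force I read was about 6 N, while gripping the second carrier. Each push read just under 4 N, but readings only come at the end of each move. The table was never turned backwards.
- **What was not measured:** I judged the seating and the stops from the pictures and the release heights, not from a fresh reading of the table angle. The top camera put the load nest about 2 mm nearer the robot than the wrist camera. I followed the wrist camera, and both carriers went in without resistance.

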